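Eject the reader's stuck tray with the release pin

ROBOT

A 6-joint arm with a two-finger parallel gripper is mounted at the origin on a cart in front of the work surface, level with it; the furniture and walls round the work are solid. World frame = base frame: x ahead of the robot, y to its left, z up, the work surface at z = 0. Lengths are in mm, angles in degrees, forces in N, time in s.
With the tool pointing down it reaches from about 325 to 925 mm from the base axis. Payload 3.1 kg.
Tool frame: the origin (TCP) lies at the very end of the fingers, on their centre line; the grasp point (between the pads) lies grasp_offset behind it (grasp_offset is the distance from the TCP to the grasp point, in mm); z points along the fingers, y is the line along which they close (so a half turn about z gives the same grasp; the last joint's range is limited). The gripper opens to 85 mm and grips with 20 to 120 N. Pads are 22 mm wide; open, the fingers measure 114 mm over their backs; the gripper's body (76 mm by 85 mm) begins 54 mm behind the grasp point. The pads swing forward as they close: fully open they stand 13 mm farther back than shut.
Start: joints at [-77.074, 12.427, 92.441, -0, 75.132, -6.429], TCP at [207.154, -589.683, 231.3] pointing down, gripper open.
Joint ranges: [-157.48, 157.48], [-44.54, 120.13], [17.64, 146.25], [-64.5, 244.5], [7.68, 150.69], [-147.95, 147.95]. Speed limits (degrees/s): [159.86, 159.86, 180, 180, 180, 180].

INTERFACE

Orientations are given as [roll, pitch, yaw] about the fixed x, y, z axes, in that order (R = Rz(yaw) Ry(pitch) Rx(roll)).
In Python, from station import * gives the robot as it stands. Calls block until the motion is done:
- goto(position, orientation): joint-space move of the TCP to a pose.
- move_l(position, attitude=None, speed=150): straight line of the TCP; attitude=None keeps the orientation; speed is the mean speed in mm/s.
- move_j(angles): joint-space move.
- grip(opening, squeeze=None): finger opening in mm; squeeze is the grip in N (None keeps the last); returns when the fingers have stopped.
- wait(seconds).
- solve_ik(position, orientation): joint angles nearest the present ones, or None.
- get_obs(): the state.
- get_image(name): name is "scene" or "side" or "wrist"; returns the picture (384x512x3 uint8, red, green, blue); there is no depth.
- get_calibration(name): a dict with "fx", "fy", "cx", "cy" (pixels), "D" ([k1, k2, p1, p2, k3] as OpenCV has them; the pictures are not rectified), "R" (3x3) and "t" (3): a world point X has camera coordinates R X + t; the wrist camera has in their place "mount" (4x4, takes a point from camera to tool coordinates, whose origin is the TCP and whose axes are the flange's). Camera axes: x right, y down, z forward; pixel columns grow to the right and rows downward; lengths in mm; the calibration is good to about 2 mm. A picture is of the moment at which its call begins: read the wrist's pose just before it. get_calibration takes no time and is no camera call.
A pose or a line that the arm cannot do raises Unreachable and nothing moves.
- sign_off(): hands the job in; it is judged then, once.
Trained networks look in the newest picture that a camera, given by its name, has taken for a name from the list of things; names that differ only in an ending like _2 or _b are one class to them, and where a whole thing is asked for, a point or a joint stands for the part that bears it (a point fixed in the world has none). Each returns a list of dicts, best first, with "score" (0 to 1); they miss things now and then, are a little off and sometimes report something else, mostly with a low value. They report only what shows in the picture. A call takes as long as a camera call.
- spot_in(name, camera): "extent" ([centre column, centre row, width, height] in pixels, round what is visible of it).
- regions_of(name, camera): "region" (384x512 bool, what is visible of it) and "extent" ([centre column, centre row, width, height] in pixels, round what is visible of it).
The state is a dict: "t": time; "joint_pos": joint angles; "qvel": joint speeds; "effort": joint torques, N m; "tcp_pos": TCP position; "ee_rot": TCP orientation; "wrist_force": force on the tool from outside, world axes, zero at the start; "moment": the same for the moment, N m; "grip_width": finger opening in mm; "grip_force": force on a finger pad.
Only numpy, scipy, OpenCV 4.12 (cv2) and the standard library are available. Lean on these libraries where they do the work, as an engineer would, in place of code of your own. Each camera call takes 0.05 s, during which the arm holds its last target. There are 200 camera calls.

TASK

The tray of the small white reader is stuck shut. Take the long release pin from the pin rack, push it straight down through the round release port in the reader's top until the hidden catch lets go and the tray springs out, then draw the pin out and hang it back upright in its empty place in the rack. Leave the short pin where it is.

Things in the scene. Friction and masses are not known exactly. Their poses are not given: they have to be found in the camera images.
- release_pin: the long release pin, hanging upright in either place of the rack. Origin: centre of the underside of its flange; z up along the pin. Above it: steel flange 40 mm diameter, 4 mm thick, then a round black handle 18 mm diameter, 45 mm tall (pinch it from above, fingertips just over the flange). Below: steel shaft 8 mm diameter, tip 75 mm below the origin. 40 g.
- short_pin: a shorter pin in the other place of the rack: same flange and origin, handle 18 mm diameter but only 28 mm tall, shaft only 28 mm long, too short to reach the catch. 30 g. Stays where it is.
- pin_rack: fixed open rack: two 170 x 60 x 6 mm aluminium plates (x by y) on four thin posts. Origin: centre of its underside on the bench; z up, x along the row. The upper plate's top face is 95 mm above the bench; its two through holes, 22 mm diameter, lie at x = -45 and +45 mm, y = 0. A pin hangs in a hole with its flange on the plate, so its origin is then 95 mm above the bench.
- release_port (a point): centre of the mouth of the release port, a round 24 mm hole with a steel ring in the flat top (100 mm above the bench) of the fixed white reader, 180 x 150 x 100 mm (x by y by z). Axes: z up, x from the reader's front to its back. The port is on the reader's centre line, 50 mm behind the front face.
- catch (a joint): how far the hidden spring catch is pressed down, m. Its pad, 42 mm diameter, lies straight below the port, at rest 35 mm under the reader's top face (value 0). It resists with 3 N at first, 7 N at 0.010; the tray is freed at about 0.010; hard stop at 0.020 (11 N). It comes back up by itself.
- tray (a joint): how far the reader's tray is out of its front (toward -x of the reader), m: 0 shut and latched, 0.06 fully out. Once the catch frees it a spring drives it out in about half a second, and it stays out.

How it is judged (in metres and radians):
On the way:
1. the tray has sprung out while the long pin is in the release port (value of joint tray above 0.015 m and horizontal distance between release_pin and release_port below 0.015 m and z of release_pin in the frame of release_port below 0.06 m), for 0.05 s.
At the end, for the whole second after the job is handed in: The tray is out by more than 50 mm; the long pin hangs at rest in its place of the rack (within 12 mm of the hole's centre, flange within 5 mm of the plate, within 10 degrees of upright); the short pin is within 30 mm of where it started (value of joint tray above 0.05 m and (x of release_pin in the frame of pin_rack between 0.033 and 0.057 m or x of release_pin in the frame of pin_rack between -0.057 and -0.033 m) and y of release_pin in the frame of pin_rack between -0.012 and 0.012 m and z of release_pin in the frame of pin_rack between 0.09 and 0.1 m and angle between release_pin's own z axis and vertical below 0.17 rad and linear speed of release_pin below 0.02 m/s and distance of short_pin from where it was at the start of the episode below 0.03 m); the robot touches nothing.
It fails at once if the short pin is taken out of its place (moved more than 30 mm) (distance of short_pin from where it was at the start of the episode above 0.03 m).
It also fails if it takes over 42 s, if anything falls off the work surface, if the arm or the gripper's body presses on something with over 40 N, if the wrist force passes 120 N, or if a joint passes its speed limit or range.

## Working session

There is one attempt and no reset: what is moved stays moved. The work goes in short steps, each a Python script; the robot and the scene stay as the last script left them, time stands still between calls to the robot, and variables do not carry over. Pictures are saved under pics/ and viewed, at most 10 in all, crops included, and the job is handed in when it is done.

```bash
mkdir -p pics; ls; python3 - <<'E'
from station import *
import cv2,numpy as np
o=get_obs();print({k:np.round(v,2).tolist() if not isinstance(v,float) else v for k,v in o.items()}); 
try: print(grasp_offset)
except Exception as e: print(e)
ims=[]
for c in ["scene","side"]:
    im=get_image(c);ims.append(im)
    k=get_calibration(c);print(c,{a:np.round(b,3).tolist() for a,b in k.items()})
    for n in ["release_pin","short_pin","pin_rack","release_port","tray","catch"]:
        try:print(n,[(round(float(d["score"]),2),np.round(d["extent"],1).tolist()) for d in spot_in(n,c)[:3]])
        except Exception as e:print(n,e)
print(np.round(get_calibration("wrist")["mount"],3).tolist())
v=np.vstack(ims);v=cv2.resize(v,(400,600)) if 0 else np.hstack(ims)
cv2.imwrite("pics/a.png",cv2.resize(v,(800,300))[:,:,::-1])
cv2.imwrite("pics/scene.png",ims[0][:,:,::-1]);cv2.imwrite("pics/side.png",ims[1][:,:,::-1])
print(get_obs()["t"])
E
```

```text
pics
{'t': 0.0, 'joint_pos': [-77.08, 12.48, 92.53, -0.0, 75.13, -6.43], 'qvel': [0.04, -0.02, -0.06, 0.01, 0.04, -0.02], 'effort': [0.0, -39.68, -30.39, -0.0, 0.01, -0.0], 'tcp_pos': [206.95, -588.88, 229.98], 'ee_rot': [-179.86, -0.01, 19.35], 'wrist_force': [0.34, 1.16, -0.07], 'moment': [-0.04, 0.05, 0.03], 'grip_force': 0.0, 'grip_width': 85.49682324286094}
18.700000000000003
scene {'fx': 480.92, 'fy': 480.92, 'cx': 255.027, 'cy': 191.917, 'D': [-0.177, 0.0, 0.0, 0.0, 0.0], 'R': [[-0.877, -0.481, 0.006], [-0.366, 0.658, -0.657], [0.312, -0.579, -0.753]], 't': [537.798, 169.331, 1119.967]}
release_pin [(0.59, [212.3, 244.5, 21.5, 29.6])]
short_pin [(0.59, [245.2, 268.1, 17.7, 12.4])]
pin_rack [(0.61, [230.1, 269.7, 74.3, 82.0])]
release_port []
tray [(0.57, [316.1, 157.1, 25.6, 21.9])]
catch []
side {'fx': 392.427, 'fy': 392.427, 'cx': 255.711, 'cy': 188.635, 'D': [-0.052, 0.0, 0.0, 0.0, 0.0], 'R': [[-0.927, -0.375, 0.011], [-0.229, 0.542, -0.808], [0.297, -0.752, -0.589]], 't': [524.233, 129.958, 912.733]}
release_pin [(0.58, [204.5, 244.7, 15.2, 48.7]), (0.51, [224.7, 267.2, 86.4, 81.5])]
short_pin [(0.82, [244.9, 255.4, 26.8, 19.4])]
pin_rack [(0.85, [223.6, 268.2, 85.2, 78.4])]
release_port [(0.95, [268.8, 150.9, 81.6, 61.2])]
tray [(0.66, [295.3, 163.5, 15.6, 18.6])]
catch []
[[-0.001, -0.955, -0.297, 76.525], [1.0, -0.001, 0.0, -0.296], [-0.001, -0.297, 0.955, -142.579], [0.0, 0.0, 0.0, 1.0]]
0.7
```

View pics/a.png

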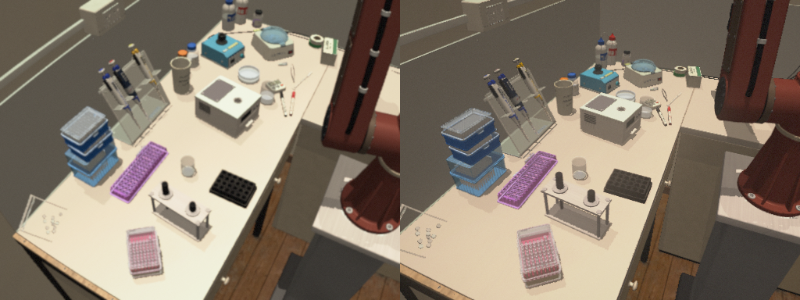

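The pictures show the rack with two pins (scene about 230,265 px) and the white reader (scene about 290,135). The long pin is the left one in both views. I'll enlarge these parts.

```bash
python3 - <<'E'
import cv2,numpy as np
a=cv2.imread("pics/scene.png");b=cv2.imread("pics/side.png")
f=lambda im,x,y:cv2.resize(im[y:y+75,x:x+100],(400,300),interpolation=cv2.INTER_CUBIC)
cv2.imwrite("pics/b.png",np.vstack([np.hstack([f(a,185,225),f(a,240,90)]),np.hstack([f(b,175,215),f(b,220,110)])]))
E
```

```text
(no output)
```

View pics/b.png

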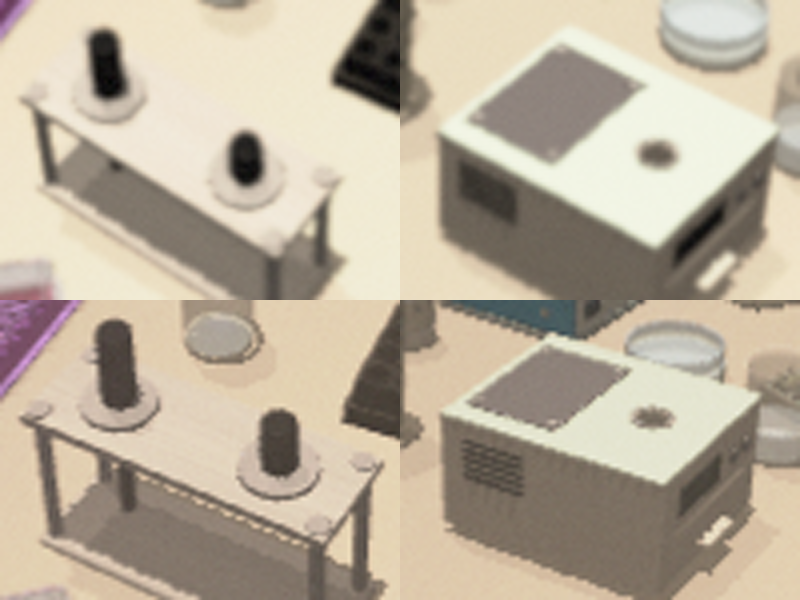

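The top left and bottom left crops show the long pin in the far-left hole and the short one on the right. The right crops show the port: scene (304.5,128.3), side (283.3,139.5). Now I'll triangulate.

```bash
cat > h.py <<'E'
from station import *
import cv2,numpy as np
from scipy.spatial.transform import Rotation as Ro
def cam(name,obs=None):
    k=get_calibration(name);K=np.array([[k["fx"],0,k["cx"]],[0,k["fy"],k["cy"]],[0,0,1]]);D=np.array(k["D"],float)
    if "mount" in k:
        T=np.eye(4);T[:3,:3]=Ro.from_euler("xyz",obs["ee_rot"],degrees=True).as_matrix();T[:3,3]=obs["tcp_pos"]
        W=np.linalg.inv(T@np.array(k["mount"]));R,t=W[:3,:3],W[:3,3]
    else:R,t=np.array(k["R"]),np.array(k["t"])
    return K,D,R,t
def ray(c,px):
    K,D,R,t=c;u=cv2.undistortPoints(np.array([[px]],float),K,D)[0,0]
    return -R.T@t,R.T@np.array([u[0],u[1],1.])
def tri(cs,ps):
    A=[];b=[]
    for c,p in zip(cs,ps):
        o,d=ray(c,p);d/=np.linalg.norm(d);M=np.eye(3)-np.outer(d,d);A.append(M);b.append(M@o)
    A=np.vstack(A);b=np.hstack(b);x=np.linalg.lstsq(A,b,rcond=None)[0];return x,np.linalg.norm(A@x-b)
def onz(c,p,z):
    o,d=ray(c,p);return o+d*(z-o[2])/d[2]
def proj(c,X):
    K,D,R,t=c;return cv2.projectPoints(np.array(X,float).reshape(-1,3),cv2.Rodrigues(R)[0],t,K,D)[0].reshape(-1,2)
E
python3 - <<'E'
from h import *
S=cam("scene");I=cam("side")
for n,p,q,z in [("longtop",(210.5,234),(203.5,221.5),144),("longfl",(212.5,248.2),(204.8,240.8),99),("shortfl",(246.5,270),(244.5,257.5),99),("shorttop",(246.2,259.8),(245,244.5),127),("port",(304.5,128.3),(283.3,139.5),100)]:
    x,e=tri([S,I],[p,q]);print(n,x.round(1),round(e,1),onz(S,p,z).round(1),onz(I,q,z).round(1))
E
```

```text
longtop [543.4 322.6 145.6] 0.8 [543.5 321.5 144. ] [544.9 321.1 144. ]
longfl [542.4 324.   96.6] 2.3 [539.8 324.9  99. ] [542.6 326.5  99. ]
shortfl [451.4 336.7  98. ] 2.4 [449.4 337.   99. ] [452.8 337.7  99. ]
shorttop [454.1 330.5 125.7] 0.8 [453.1 331.2 127. ] [454.1 331.8 127. ]
port [ 531.3 -122.3   98.9] 1.5 [ 529.7 -121.1  100. ] [ 531.9 -120.6  100. ]
```

Long pin is near (543,322) and the short one near (452,333), 91 mm apart, which matches the text. The port is near (531,-121). Next I'll take a close look at each with the wrist camera, port first since it's on the way.

```bash
python3 - <<'E'
from h import *
S=cam("scene")
for p in [(150,80),(200,130),(215,195),(232,95)]: print(p,[onz(S,p,z)[:2].round().tolist() for z in (0,100,200)])
def look(tag,names):
    o=get_obs();im=get_image("wrist");cv2.imwrite(f"pics/{tag}.png",im[:,:,::-1]);c=cam("wrist",o)
    np.save(f"{tag}.npy",np.array([*o["tcp_pos"],*o["ee_rot"]]))
    for n in names: print(tag,n,[(round(float(d["score"]),2),np.round(d["extent"],1).tolist()) for d in spot_in(n,"wrist")[:2]])
    return c
def go(p):
    goto(p,[180,0,172.5])
go([531,-121,230]);c=look("w_port",["release_port"]);print(proj(c,[531,-121,100]))
go([543,322,235]);c=look("w_pin1",["release_pin","short_pin"]);print(proj(c,[[543.5,322,144],[452.5,334,127]]))
move_l([500,328,235]);c=look("w_pin2",["release_pin","short_pin"]);print(proj(c,[[543.5,322,144],[452.5,334,127]]))
o=get_obs();print(o["t"],o["tcp_pos"],o["joint_pos"])
ims=[cv2.imread(f"pics/{t}.png") for t in("w_port","w_pin1","w_pin2")]
cv2.imwrite("pics/c.png",np.vstack([np.hstack([cv2.resize(i,(400,300)) for i in r]) for r in ((ims[0],ims[0]*0),(ims[1],ims[2]))]))
E
```

```text
(150, 80) [[1128.0, -202.0], [1029.0, -97.0], [929.0, 8.0]]
(200, 130) [[839.0, -70.0], [770.0, 21.0], [701.0, 112.0]]
(215, 195) [[664.0, 125.0], [614.0, 195.0], [563.0, 266.0]]
(232, 95) [[842.0, -262.0], [773.0, -151.0], [704.0, -40.0]]
w_port release_port [(0.9, [262.0, 204.1, 165.2, 186.2])]
[[260.13754623 177.72356596]]
w_pin1 release_pin [(0.95, [259.8, 178.6, 35.6, 45.5])]
w_pin1 short_pin [(0.63, [258.1, 76.6, 40.2, 44.2])]
[[260.69995282 190.03848569]
 [260.56698506  73.31754115]]
w_pin2 release_pin [(0.94, [259.1, 221.2, 35.1, 48.2])]
w_pin2 short_pin [(0.8, [259.2, 129.1, 42.4, 39.5])]
[[259.11571728 237.20144749]
 [259.07329608 129.13612725]]
5.2167 [500.97357055 327.80492751 235.23618565] [ 2.64934131e+01  9.04430310e+00  9.59405719e+01 -1.96905326e-02
  7.49604388e+01 -5.59672033e+01]
```

View pics/c.png

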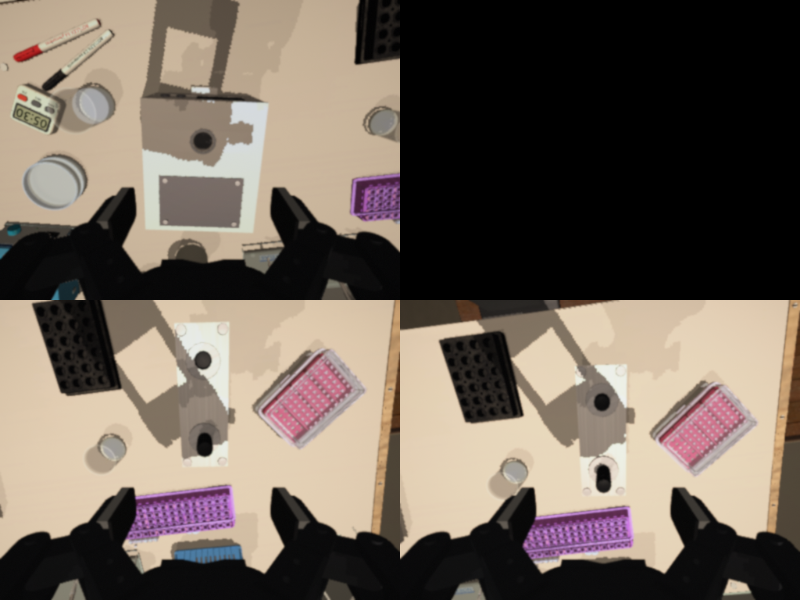

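Top left shows the port at about (260,179), predicted (260,178). The bottom crops show the long pin's handle top at about (261,192) and (261,237), predicted (261,190) and (259,237). So the estimates hold within about 1–2 mm, and I'll take the pin.

```bash
python3 - <<'E'
from h import *
def c_(t):
    a=np.load(t+".npy");return cam("wrist",dict(tcp_pos=a[:3],ee_rot=a[3:]))
x,e=tri([c_("w_pin1"),c_("w_pin2")],[(261,192),(261,237)]);print(x,e)
print(onz(c_("w_pin1"),(261,192),144),onz(c_("w_port"),(259.8,179.2),100))
P=[543.5,322.3]
grip(50,40);move_l([*P,235]);move_l([*P,160]);move_l([*P,104],speed=60)
o=get_obs();print(o["tcp_pos"],o["wrist_force"])
grip(0,70);wait(.2);o=get_obs();print(o["tcp_pos"],o["grip_width"],o["grip_force"],o["wrist_force"])
if 14<o["grip_width"]<22:
    move_l([*P,240],speed=120)
    o=get_obs();print(o["tcp_pos"],o["grip_width"],o["grip_force"],o["wrist_force"],o["t"])
    np.save("w_g.npy",np.array([*o["tcp_pos"],*o["ee_rot"]]))
    cv2.imwrite("pics/g.png",np.hstack([cv2.resize(get_image(n)[r:r+180,q:q+240],(400,300))[:,:,::-1] for n,q,r in(("scene",90,120),("side",90,120))]))
E
```

```text
[548.78182652 322.29650148 133.37117861] 1.0061217273919727
[545.23858734 322.0211735  144.        ] [ 532.41631154 -121.51672958  100.        ]
[543.95053644 322.49101965 104.53614976] [ 0.23037934 -0.5356403   0.79992409]
[544.00164891 322.54703942 104.74781579] 16.60507338815198 68.19562554359436 [-0.16684176  0.98224091  3.81832925]
[542.79973547 321.96085038 238.59338019] 16.26514229817446 68.16858530044556 [-0.3156503  -0.57236201 -1.06071319] 9.7167
```

View pics/g.png

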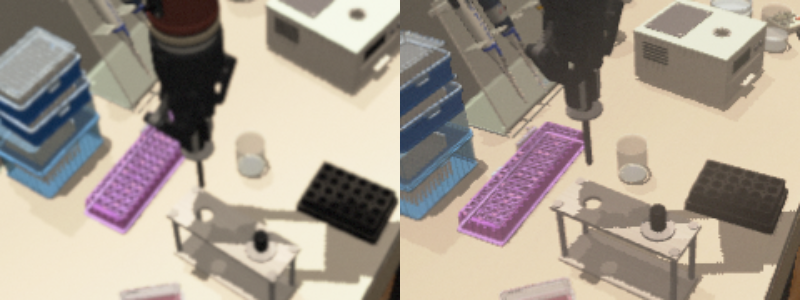

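The pin hangs upright in the gripper with its flange and shaft visible, and the empty hole shows at scene (212.4,247.8), side (205.2,241.2). The short pin is still in place. Now over to the port, to check the tip just above it.

```bash
python3 - <<'E'
from h import *
S=cam("scene");I=cam("side")
x,e=tri([S,I],[(212.4,247.8),(205.2,241.2)]);print("hole",x,e,onz(S,(212.4,247.8),95),onz(I,(205.2,241.2),95))
P=[531.8,-121.2]
goto([*P,240],[180,0,172.5]);move_l([*P,200],speed=100)
o=get_obs();print(o["tcp_pos"],o["ee_rot"],o["grip_width"],o["t"])
T=o["tcp_pos"];tip=[T[0],T[1],T[2]-84.7]
print("tip",proj(S,tip),proj(I,tip),"port",proj(S,[*P,100]),proj(I,[*P,100]))
f=lambda im,x,y:cv2.resize(im[y:y+75,x:x+100],(400,300),interpolation=cv2.INTER_CUBIC)[:,:,::-1]
cv2.imwrite("pics/p.png",np.hstack([f(get_image("scene"),255,80),f(get_image("side"),235,90)]))
E
```

```text
hole [544.58381472 320.21131907  91.44818139] 1.3286938446902967 [542.16318942 321.94154066  95.        ] [543.58067966 323.58800526  95.        ]
[ 531.78861006 -120.85360672  199.69319791] [ 1.79991053e+02 -3.74423641e-02  1.72533821e+02] 16.272997434847262 11.9917
tip [[304.20778947 123.85167143]] [[283.64545523 134.72828909]] port [[303.81114812 128.02777952]] [[283.40284057 139.4026077 ]]
```

View pics/p.png

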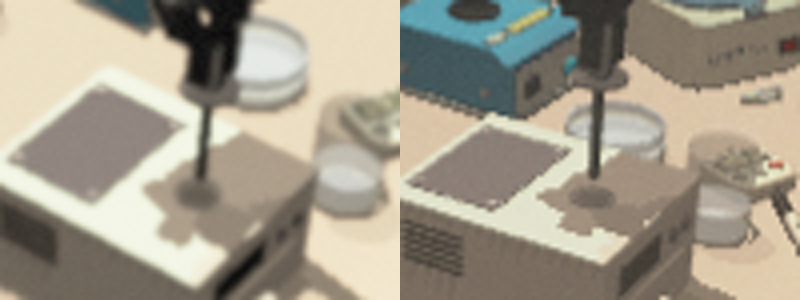

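The tip is at scene (305,125), side (283.8,134.8), right above the port as predicted, so it's aligned within about 1–2 mm. Pushing down.

```bash
python3 - <<'E'
from h import *
P=[531.8,-121.2]
move_l([*P,155],speed=60)
for z in (147,141,136,133):
    move_l([*P,z],speed=30);o=get_obs();print(z,o["tcp_pos"].round(1) if hasattr(o["tcp_pos"],"round") else o["tcp_pos"],o["wrist_force"],o["grip_width"],o["t"])
    if o["wrist_force"][2]>25: break
wait(.6)
f=lambda im,x,y:cv2.resize(im[y:y+75,x:x+100],(400,300),interpolation=cv2.INTER_CUBIC)[:,:,::-1]
cv2.imwrite("pics/q.png",np.hstack([f(get_image("scene"),265,100),f(get_image("side"),245,110)]))
print(get_obs()["wrist_force"],get_obs()["t"])
E
```

```text
147 [ 532.5 -121.5  147.5] [ 0.58347396 -0.78133337  1.6191954 ] 16.472890481900222 13.4083
141 [ 532.6 -121.5  141.9] [0.76655709 0.48614872 3.9107358 ] 16.533834966884907 13.7583
136 [ 532.8 -121.5  137.3] [-0.90640297 -0.61299963  7.19660935] 16.09566096257745 14.075
133 [ 532.9 -121.6  134.6] [-0.0120476  -0.33408402  8.25386688] 16.46932257168897 14.325
[-0.24426152 -0.45729846  7.53789496] 15.025
```

View pics/q.png

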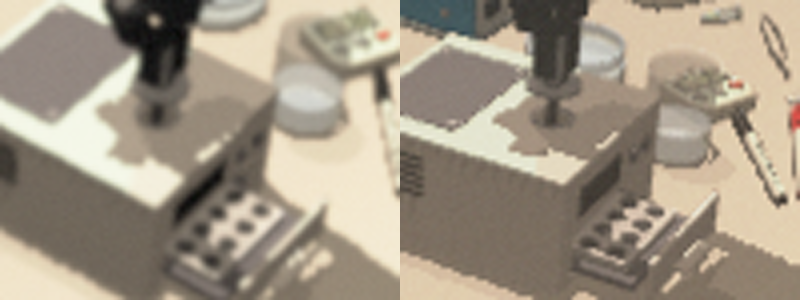

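The tray is fully out (scene crop about 245,245) with the pin in the port. Now I'll draw the pin out, carry it back and check it just above the hole.

```bash
python3 - <<'E'
from h import *
S=cam("scene");I=cam("side")
move_l([531.8,-121.2,240],speed=120)
P=[543.5,322.3]
goto([*P,240],[180,0,172.5]);move_l([*P,192],speed=120)
o=get_obs();T=o["tcp_pos"];tip=[T[0],T[1],T[2]-84.7];print(T,o["grip_width"],o["wrist_force"],o["t"])
print("tip",proj(S,tip),proj(I,tip))
f=lambda im,x,y:cv2.resize(im[y:y+75,x:x+100],(400,300),interpolation=cv2.INTER_CUBIC)[:,:,::-1]
cv2.imwrite("pics/r.png",np.hstack([f(get_image("scene"),165,195),f(get_image("side"),155,190)]))
E
```

```text
[543.71219883 321.80962162 191.86086961] 16.594268679077416 [-0.26946135 -0.33617372  0.6721129 ] 18.2417
tip [[211.46143834 244.23058438]] [[205.15844824 236.09216141]]
```

View pics/r.png

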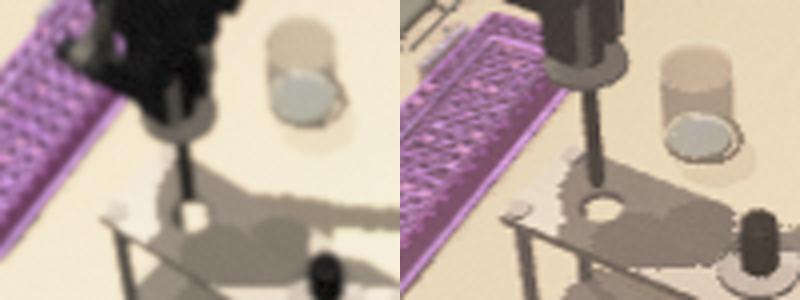

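The tip at scene (211.8,245), side (204.3,236.5) is over the hole, centred within about 2 mm (clearance is 7 mm). Shifting 1.5 mm toward the robot and lowering.

```bash
python3 - <<'E'
from h import *
P=[542,322.3]
for z in (165,130,110,107,105.5,104.5,103.5):
    move_l([*P,z],speed=60 if z>108 else 20);o=get_obs();print(z,np.round(o["tcp_pos"],1),np.round(o["wrist_force"],1))
    if o["wrist_force"][2]>(6 if z<115 else 8): break
if z<108:
    grip(45,40);wait(.3);move_l([*P,170],speed=100);move_l([470,200,260])
    wait(.3);f=lambda im,x,y:cv2.resize(im[y:y+75,x:x+100],(400,300),interpolation=cv2.INTER_CUBIC)[:,:,::-1]
    cv2.imwrite("pics/s.png",np.hstack([f(get_image("scene"),175,225),f(get_image("side"),165,210)]))
    for c in("scene","side"):print([np.round(d["extent"],1).tolist() for n in("release_pin","short_pin") for d in spot_in(n,c)[:1]])
print(get_obs()["t"])
E
```

```text
165 [541.7 322.2 164.4] [ 0.3 -0.6 -0.9]
130 [542.1 322.3 129.9] [-1.5 -0.1 -0.8]
110 [541.5 322.1 109.2] [-0.8 -0.1  0.4]
107 [542.  322.3 107.1] [-0.2  0.3 -0.3]
105.5 [542.  322.3 105.5] [ 0.   0.8 -0.3]
104.5 [542.3 322.4 104.8] [-0.3 -0.   0.7]
103.5 [542.3 322.4 104.7] [-1.9 -2.2  5.2]
[[213.6, 245.2, 19.1, 27.6], [244.9, 267.5, 15.9, 18.2]]
[[204.7, 243.6, 14.0, 51.4], [242.6, 253.8, 22.7, 21.7]]
24.575
```

View pics/s.png

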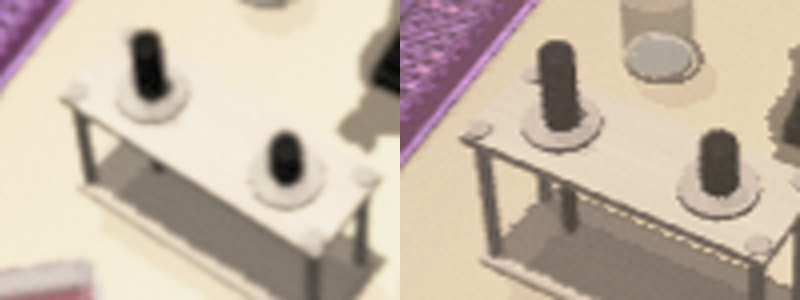

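The long pin hangs upright in its hole (scene crop about 150,70), flange flat on the plate. The short pin hasn't moved and the robot is clear.

```bash
python3 -c "
from station import *
print(sign_off())"
```

```text
the job is handed in; nothing more can be done
None
```

The job is handed in at about 25 s of robot time: the long pin freed the tray, which sprang fully out, and the pin hangs upright again in its rack hole with the short pin unmoved; the hand-in returned no verdict.

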